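# Tip one fin's pair of plugs off the tray

## Task

Set the larger of the two white handled tubs on the bench under the open mouth of the tipping tray, then lift the tray's handle so that only the front pair of fin plugs slides off into the tub. Lower the tray flat again, leaving the back pair behind its lip, and do not touch the plugs with the gripper.

Things in the scene. Friction and masses are not known exactly. Their poses are not given: they have to be found in the camera images.
- tub: Larger of two white tubs with stub handles (the other, 62 x 74 x 36, is not needed). Open, 105 (own x) x 130 (y) x 50 tall, walls and floor 4, about 0.12 kg, loose. Origin: centre of its underside. Bar handle sticks out along -x from the middle of the -x side: x = -52 to -112, 14 wide (y), 12 thick, its middle 42 above the bench; pinch it from above across the 14 at x = -85. All mm.
- tray_mouth (a point): Middle of the aluminium tray's open pouring edge, on its hinge line, at floor level, 95 mm above the bench. Axes turn with the tray: x from mouth back to handle, y along the hinge, z up. Tray 90 long, 84 wide, walls 22 high, lip 5 high across the floor at x = 42 to 47. Fixed steel stand: arms at y = +-51, underside 79 above bench; base starts at x = 45. Plugs drop 20 to 65 in front (-x).
- tray_handle (a point): Grip point in the middle of the tray's wooden bar handle, 130 mm behind the mouth and 10 mm above the tray floor (105 mm above the bench when flat). Same axes as the mouth. The bar runs along x from 90 to 162 mm, 14 mm wide (y), 12 mm thick: pinch it from above across the 14 mm. Lifted, it follows an arc about the hinge line through the mouth; the bar can turn between the fingers.
- tray (a joint): Tilt of the tray in rad: 0 = flat (its rest), grows as the handle is lifted, to 1.2 at most. It moves freely and sinks back by its own weight (0.35 kg). The front plugs begin to slide between 0.2 and 0.4 rad and are off by 0.6; above about 0.9 the back pair can topple over the lip.
- front_plug0: One of the four identical fin plugs: white plastic cylinder 30 mm in diameter, 26 mm tall, about 18 g, a dark slot in its top; origin at the centre of its underside. This one is of the front pair, between mouth and lip, about 21 mm behind the mouth; to go into the tub.
- back_plug0: One of the four identical fin plugs: white plastic cylinder 30 mm in diameter, 26 mm tall, about 18 g, a dark slot in its top; origin at the centre of its underside. This one is of the back pair, behind the lip, about 66 mm behind the mouth; to stay there.
- front_plug1: One of the four identical fin plugs: white plastic cylinder 30 mm in diameter, 26 mm tall, about 18 g, a dark slot in its top; origin at the centre of its underside. This one is of the front pair, between mouth and lip, about 21 mm behind the mouth; to go into the tub.
- back_plug1: One of the four identical fin plugs: white plastic cylinder 30 mm in diameter, 26 mm tall, about 18 g, a dark slot in its top; origin at the centre of its underside. This one is of the back pair, behind the lip, about 66 mm behind the mouth; to stay there.
Things that resemble listed ones, but are neither listed nor needed, are in the scene too. What is shaped like the back_plug0 but brown or yellow is not meant.

How it is judged:
By the outcome, as a careful person would: the job done as asked, in the order asked, and still so for the second after the job is handed in, with the robot touching nothing.
It also fails if it takes over 64 s, if anything falls off the work surface, if the arm or the gripper's body presses on something with over 40 N, if the wrist force passes 120 N, or if a joint passes its speed limit or range.

## Robot

A 7-joint arm with a two-finger parallel gripper is mounted at the origin on the work surface. World frame = base frame: x ahead of the robot, y to its left, z up, the work surface at z = 0. Lengths are in m, angles in rad, forces in N, time in s.
With the tool pointing down it reaches from about 0.425 to 0.875 m from the base axis. Payload 4.7 kg.
Tool frame: the origin (TCP) lies at the very end of the fingers, on their centre line; the grasp point (between the pads) lies 19 mm behind it; y points along the fingers, z is the direction in which the jaws open and shut, and the axes are right-handed (so a half turn about y gives the same grasp; the last joint's range is limited). The gripper opens to 87 mm and grips with 3 to 60 N. Pads are 19 mm wide; open, the fingers measure 117 mm over their backs; the gripper's body (75 mm by 190 mm) begins 51 mm behind the grasp point.
Start: joints at [-1.257, 0.321, -0.07, 1.45, 0.023, 1.371, -0.057], TCP at [0.192, 0.621, 0.223] pointing down, gripper open.
Joint ranges: [-2.86, 2.86], [-0.3, 2.09], [-1.38, 1.24], [0.06, 2.45], [-1.56, 4.7], [0.09, 2.05], [-2.69, 2.69]. Speed limits (rad/s): [2.57, 2.57, 3.14, 3.14, 3.14, 3.14, 3.14].

## Interface

Orientations are given as a 3x3 rotation matrix whose columns are the frame's x, y, z axes.
In Python, from workcell import arm gives the robot as it stands. The module is installed in compiled form; this text tells all that it offers. Calls block until the motion is done:
- arm.move_to(position, orientation): joint-space move of the TCP to a pose.
- arm.move_linear(position, ori=None, feed=0.15): straight line of the TCP; ori=None keeps the orientation; feed is the mean speed in m/s.
- arm.move_joints(angles): joint-space move.
- arm.gripper_open() and arm.clamp(grasp_force=None): open the fingers fully, or close them until they stop; grasp_force is the grip in N (None keeps the last).
- arm.wait(seconds).
- arm.solve_ik(position, orientation): joint angles nearest the present ones, or None.
- arm.read_camera(name): name is "scene" or "side" or "wrist"; returns a dict with "image" (420x560x3 uint8, blue, green, red), "range_z" (420x560 float32, m along the optical axis (not along the pixel's ray), 0 where there is no reading), "intrinsics" (3x3 intrinsics, pixels), "rvec" (rotation vector, rad) and "tvec" (3), from world to camera coordinates, as OpenCV has them. Camera axes: x right, y down, z forward; pixel columns grow to the right and rows downward; lengths in m; the calibration is good to about 2 mm. A picture is of the moment at which its call begins.
A pose or a line that the arm cannot do raises arm.MotionError and nothing moves.
- arm.hand_in(): hands the job in, once; it reports no verdict.
Readings, each from a call of its own:
- arm.current_time_s(): time.
- arm.current_qpos(): joint angles.
- arm.current_joint_vel(): joint speeds.
- arm.current_tau(): joint torques, N m.
- arm.current_position(): TCP position.
- arm.current_tcp_rot(): TCP orientation.
- arm.current_wrist_force(): force on the tool from outside, world axes, zero at the start.
- arm.current_wrist_torque(): the same for the moment, N m.
- arm.current_finger_gap(): finger opening in m.
Only numpy, scipy, OpenCV 4.12 (cv2) and the standard library are available. Lean on these libraries where they do the work, as an engineer would, in place of code of your own. Each camera call takes 0.05 s, during which the arm holds its last target. There are 200 camera calls.

## Working session

There is one attempt and no reset: what is moved stays moved. The work goes in short steps, each a Python script; the robot and the scene stay as the last script left them, time stands still between calls to the robot, and variables do not carry over. Pictures are saved under pics/ and viewed, about 8 in all and at most 12, crops included, and the job is handed in when it is done.

```bash
mkdir -p pics; cat > h.py <<'E'
import numpy as np, cv2
from workcell import arm
def cam(n):
    c=arm.read_camera(n); c['R']=cv2.Rodrigues(np.array(c['rvec'],float))[0]; c['t']=np.array(c['tvec'],float).ravel(); c['K']=np.array(c['intrinsics']); return c
def cloud(c):
    z=c['range_z']; v,u=np.mgrid[:z.shape[0],:z.shape[1]]; K=c['K']
    P=np.stack([(u-K[0,2])/K[0,0]*z,(v-K[1,2])/K[1,1]*z,z],-1)
    W=(P-c['t'])@c['R']; W[z==0]=np.nan; return W
def proj(c,p): return cv2.projectPoints(np.array(p,float).reshape(-1,3),c['R'],c['t'],c['K'],None)[0].reshape(-1,2)
E
python3 - <<'E'
from h import *
ims=[]
for n in("scene","side","wrist"):
    c=cam(n); cv2.imwrite(f'pics/{n}0.png',c['image']); print(n,-c['R'].T@c['t'],c['R'][2]); np.savez(f'{n}0.npz',**c)
print(arm.current_tcp_rot(),arm.current_time_s())
E
```

```text
scene [ 0.9991975  -0.19566462  0.76332921] [-0.53087723  0.19590232 -0.82449479]
side [ 0.34712209 -0.59904887  0.54350485] [ 0.26098344  0.75043286 -0.60723814]
wrist [0.12618209 0.63983269 0.38384875] [ 0.24181467 -0.07709954 -0.96725453]
[[ 9.55398445e-01 -3.45801496e-04  2.95319642e-01]
 [-2.95319829e-01 -1.44625022e-03  9.55397356e-01]
 [ 9.67282619e-05 -9.99998894e-01 -1.48386725e-03]] 0.15
```

View pics/scene0.png

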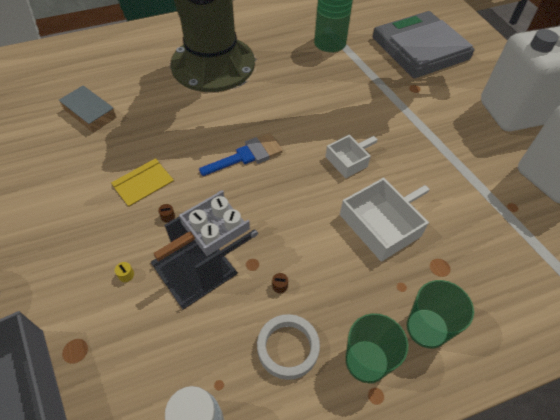

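View pics/side0.png

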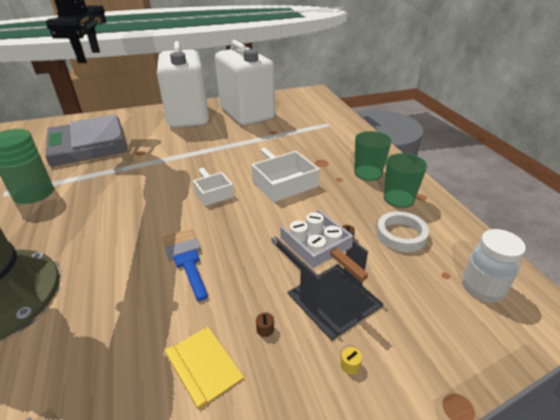

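Scene view: candidates for the tub are the large white tub at (383,218), which has a handle at (418,195), and the small one at (348,155), not needed. The tray is at (215,222) with its wooden handle at (173,247). It holds white plugs at (198,217), (220,204), (232,216) and (210,231). The brown plugs at (166,213) and (280,283) and the yellow one at (124,271) are decoys. The side view agrees: tub (286,176), tray (316,238), handle (350,262).

```bash
python3 - <<'E'
from h import *
for n,tb,hb in (("scene",(335,170,435,262),(150,190,260,275)),("side",(245,145,325,205),(268,205,375,285))):
    c=np.load(n+'0.npz'); W=cloud(c); im=c['image']; hsv=cv2.cvtColor(im,cv2.COLOR_BGR2HSV)
    def sel(b,m):
        k=np.zeros(m.shape,bool); k[b[1]:b[3],b[0]:b[2]]=1; return W[k&m]
    z=W[...,2]
    P=sel(tb,(z>.040)&(z<.056)&(hsv[...,1]<60)); 
    r=cv2.minAreaRect((P[:,:2]*1000).astype(np.float32)); print(n,'tub rim+handle',len(P),r, np.percentile(P[:,2],[5,50,95]))
    P2=sel(tb,(z>.001)&(z<.007)&(hsv[...,1]<50)); print('floor',len(P2),cv2.minAreaRect((P2[:,:2]*1000).astype(np.float32)))
    # tray rim
    P=sel(hb,(z>.110)&(z<.125)&(hsv[...,1]<70)); print('tray/plugs',len(P),cv2.minAreaRect((P[:,:2]*1000).astype(np.float32)),np.percentile(P[:,2],[5,50,95]))
    H=sel(hb,(z>.085)&(z<.125)&(hsv[...,1]>100)&(hsv[...,0]<20)); r=cv2.minAreaRect((H[:,:2]*1000).astype(np.float32)); print('handle',len(H),r,cv2.boxPoints(r).round().tolist(),np.percentile(H[:,2],[5,50,95]))
    # plugs tops
    k=((z>.117)&(z<.126)&(hsv[...,1]<40)&(hsv[...,2]>190)).astype(np.uint8); k[:hb[1]]=0;k[hb[3]:]=0;k[:,:hb[0]]=0;k[:,hb[2]:]=0
    nl,l,s,ce=cv2.connectedComponentsWithStats(k)
    for i in range(1,nl):
        if s[i,4]>20: Q=W[l==i]; print('plug',s[i,4],ce[i].round(),cv2.minEnclosingCircle((Q[:,:2]*1000).astype(np.float32)),Q[:,2].mean())
    b=(min(tb[0],hb[0])-10,min(tb[1],hb[1])-30,max(tb[2],hb[2])+10,max(tb[3],hb[3])+20)
    cv2.imwrite(f'pics/{n}c.png',cv2.resize(im[b[1]:b[3],b[0]:b[2]],None,fx=2.4,fy=2.4,interpolation=cv2.INTER_CUBIC))
    # height-map based: all points of tub pixels
    print('offset',b)
E
```

```text
scene tub rim+handle 1006 ((599.3082885742188, 203.5755615234375), (131.66336059570312, 166.67404174804688), 12.885286331176758) [0.04083478 0.04646507 0.04985077]
floor 1485 ((561.7192993164062, 164.90176391601562), (223.9355926513672, 106.20587158203125), 12.726922035217285)
tray/plugs 1430 ((554.7903442382812, -143.88580322265625), (86.57858276367188, 91.58233642578125), 17.347562789916992) [0.11111959 0.11766528 0.12072079]
handle 419 ((579.08984375, -220.61691284179688), (15.429875373840332, 71.29033660888672), 17.040420532226562) [[561.0, -189.0], [582.0, -257.0], [597.0, -252.0], [576.0, -184.0]] [0.10135123 0.10830027 0.11064974]
offset (140, 140, 445, 295)
side tub rim+handle 632 ((600.081298828125, 204.41419982910156), (132.25120544433594, 166.3577117919922), 12.672006607055664) [0.04086018 0.04642196 0.04976242]
floor 440 ((605.94873046875, 174.5734405517578), (132.88938903808594, 107.90978240966797), 14.040827751159668)
tray/plugs 1447 ((554.560546875, -142.37831115722656), (86.00261688232422, 92.14092254638672), 17.264066696166992) [0.11101061 0.11703944 0.12092939]
handle 454 ((577.730712890625, -220.28890991210938), (15.208020210266113, 71.8561782836914), 16.5537052154541) [[560.0, -188.0], [581.0, -257.0], [595.0, -253.0], [575.0, -184.0]] [0.10100297 0.10923739 0.11102114]
plug 113 [314. 218.] ((563.4180297851562, -112.95016479492188), 14.982095718383789) 0.11975456943087294
plug 124 [298. 226.] ((529.8154907226562, -124.64995574951172), 15.154570579528809) 0.11978168787637192
plug 132 [333. 231.] ((578.3353881835938, -156.4239959716797), 15.253989219665527) 0.12000088707479876
plug 140 [316. 241.] ((544.8263549804688, -168.71202087402344), 15.363149642944336) 0.12002283586642601
offset (235, 115, 385, 305)
```

View pics/scenec.png

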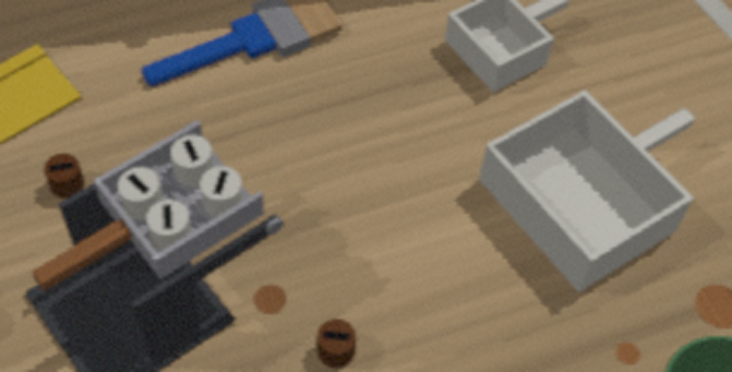

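Crop confirms the large tub, with its handle away from the tray, and the four white plugs in the tray. The heights match (rim 50, plugs 120, handle 105–111 mm). Next I check obstacles along the tub's path.

```bash
cat >> h.py <<'E'
d=np.array([.294,-.956]); d/=np.linalg.norm(d); e=np.array([-d[1],d[0]])  # tray x ; tray y = (.956,.294)
mouth=np.array([.541,-.0997]); 
def T(x,y=0): return mouth+x*d+y*e
tx=np.array([.2215,-.975]); tx/=np.linalg.norm(tx)
tub=np.array([.6063,.175])
def rot(ax,s=1): # tool down, jaw axis perpendicular to horizontal dir ax
    z=s*np.array([-ax[1],ax[0],0]); y=np.array([0,0,-1.]); return np.column_stack([np.cross(y,z),y,z])
E
python3 - <<'E'
from h import *
c=np.load('scene0.npz'); W=cloud(c); z=W[...,2]
k=((z>.008)).astype(np.uint8); nl,l,s,ce=cv2.connectedComponentsWithStats(k)
for i in range(1,nl):
    if s[i,4]>40:
        Q=W[l==i]; p=np.percentile(Q,[1,99],axis=0)*1000; print(ce[i].round(),s[i,4],p.round().tolist())
print('mouth grid'); print('tub target',T(-.042),'grip',T(-.127),'now',tub-.085*tx)
for g,ax,zz in ((tub-.085*tx,tx,.023),(T(-.127),d,.023),(T(.13),d,.086),(T(.097),d,.163)):
    for sg in(1,-1):
        q=arm.solve_ik([*g,zz],rot(ax,sg)); print(sg,None if q is None else np.round(q,2))
E
```

```text
[209.  46.] 5589 [[-61.0, -103.0, 9.0], [104.0, 97.0, 210.0]]
[332.  23.] 1601 [[7.0, 283.0, 9.0], [66.0, 362.0, 144.0]]
[422.  43.] 3973 [[33.0, 447.0, 9.0], [235.0, 638.0, 45.0]]
[530. 101.] 8490 [[366.0, 516.0, 12.0], [672.0, 659.0, 213.0]]
[ 87. 107.] 1383 [[20.0, -386.0, 9.0], [147.0, -277.0, 33.0]]
[248. 152.] 1082 [[304.0, -125.0, 8.0], [367.0, 54.0, 15.0]]
[350. 153.] 927 [[390.0, 147.0, 8.0], [471.0, 255.0, 36.0]]
[385. 215.] 2533 [[536.0, 111.0, 9.0], [680.0, 277.0, 50.0]]
[204. 226.] 3247 [[507.0, -250.0, 48.0], [606.0, -94.0, 121.0]]
[166. 212.] 209 [[427.0, -234.0, 9.0], [455.0, -207.0, 27.0]]
[218. 262.] 969 [[591.0, -197.0, 10.0], [627.0, -81.0, 97.0]]
[123. 271.] 255 [[529.0, -337.0, 9.0], [558.0, -309.0, 26.0]]
[279. 282.] 245 [[649.0, -75.0, 9.0], [677.0, -47.0, 27.0]]
[440. 312.] 2957 [[785.0, 109.0, 9.0], [869.0, 195.0, 100.0]]
[ 33. 362.] 2816 [[603.0, -532.0, 9.0], [774.0, -451.0, 90.0]]
[376. 345.] 2557 [[799.0, -16.0, 10.0], [884.0, 69.0, 100.0]]
[288. 346.] 1666 [[727.0, -139.0, 9.0], [827.0, -39.0, 26.0]]
[192. 405.] 1526 [[811.0, -289.0, 52.0], [859.0, -222.0, 111.0]]
mouth grid
tub target [ 0.5286543  -0.05955547] grip [0.50366894 0.02168942] now [0.58746956 0.25788796]
1 [-0.75  0.48  0.37  1.69 -0.2   1.01 -0.08]
-1 [ 0.37  0.82 -1.18  1.65  0.8   1.24  2.38]
1 [-0.67  0.24  0.63  2.04 -0.18  0.91  0.36]
-1 [-1.03  0.37  1.08  2.05 -0.4   0.95 -2.59]
1 [-0.44  0.53  1.    1.71 -0.48  1.17  0.99]
-1 [-0.48  0.57  1.07  1.71 -0.54  1.18 -2.11]
1 [-0.44  0.34  0.89  1.68 -0.28  1.25  0.8 ]
-1 [-0.57  0.41  1.07  1.69 -0.37  1.27 -2.26]
```

```bash
python3 - <<'E'
from h import *
g=tub-.085*tx; R=rot(tx)
arm.move_to([*g,.12],R); 
c=cam("wrist"); cv2.imwrite('pics/w1.png',c['image']); W=cloud(c)
z=W[...,2]; hsv=cv2.cvtColor(c['image'],cv2.COLOR_BGR2HSV)
k=(z>.043)&(z<.056)&(hsv[...,1]<60)&(np.linalg.norm(W[...,:2]-g,axis=-1)<.03)
P=W[k]; print(k.sum(),np.median(P,axis=0) if k.any() else '', 'g',g)
if k.any(): print(np.percentile((P[:,:2]-g)@np.array([-tx[1],tx[0]])*1000,[2,50,98]))
print(arm.current_time_s())
E
```

```text
1321 [0.58863525 0.25841382 0.04793025] g [0.58746956 0.25788796]
[-5.2086834   1.00673438  7.79395114]
2.175
```

View pics/w1.png

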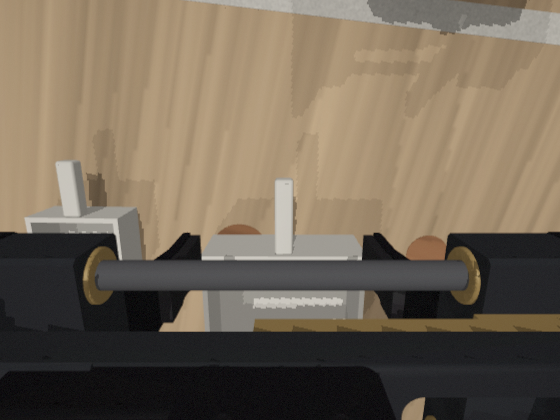

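Wrist view: the handle is at (284,215), between the fingers and centred to about 1 mm. The small tub is well to the left at (85,215). Now I grip, lift slightly and check.

```bash
python3 - <<'E'
from h import *
g=tub-.085*tx
arm.move_linear([*g,.024],feed=.12); arm.clamp(40); print('gap',arm.current_finger_gap())
arm.move_linear([*g,.036],feed=.05); print('f',arm.current_wrist_force())
c=cam("side"); W=cloud(c); cv2.imwrite('pics/s2.png',c['image'])
h=cv2.cvtColor(c['image'],cv2.COLOR_BGR2HSV); z=W[...,2]; xy=W[...,:2]-tub; a=xy@tx; b=xy@np.array([-tx[1],tx[0]])
k=(abs(b)<.075)&(z>.03)&(h[...,1]<60)
for lo,hi in((-.054,-.045),(.046,.056)):
    m=k&(a>lo)&(a<hi); print(m.sum(),np.percentile(z[m],[50,90,98]) if m.any() else '')
print(arm.current_time_s())
E
```

```text
gap 0.01339612700338491
f [-0.23853965 -0.71698654 -0.84703959]
1009 [0.11452979 0.23719213 0.38124112]
564 [0.04678799 0.05974062 0.06110554]
4.7417
```

Tub lifted level (far rim at 61 mm). Now I carry it under the mouth.

```bash
python3 - <<'E'
from h import *
t=T(-.127)
arm.move_linear([*t,.036],rot(d),feed=.09)
arm.move_linear([*t,.0245],feed=.03); print('f',arm.current_wrist_force(),arm.current_finger_gap())
arm.gripper_open(); arm.move_linear([*T(-.135),.16],feed=.15)
arm.move_to([*T(-.15),.25],rot(d))
c=cam("scene"); W=cloud(c); cv2.imwrite('pics/s3.png',c['image']); z=W[...,2]
h=cv2.cvtColor(c['image'],cv2.COLOR_BGR2HSV); xy=W[...,:2]-mouth; a=xy@d; b=xy@e
k=(z>.04)&(z<.056)&(h[...,1]<60)&(a>-.2)&(a<.02)&(abs(b)<.1)
P=np.stack([a[k],b[k]],1)*1000; print(len(P),np.percentile(P,[1,99],axis=0),cv2.minAreaRect(P.astype(np.float32)),np.percentile(z[k],[5,95]))
print(arm.current_time_s())
E
```

```text
f [ 0.41732848  0.0976174  -0.44858617] 0.01376357459171745
786 [[-152.18959139  -66.20010743]
 [   9.57937998   64.42470732]] ((-72.3619155883789, -1.52001953125), (165.4012908935547, 132.4091339111328), 0.09601371735334396) [0.04095968 0.04952247]
11.125
```

View pics/s3.png

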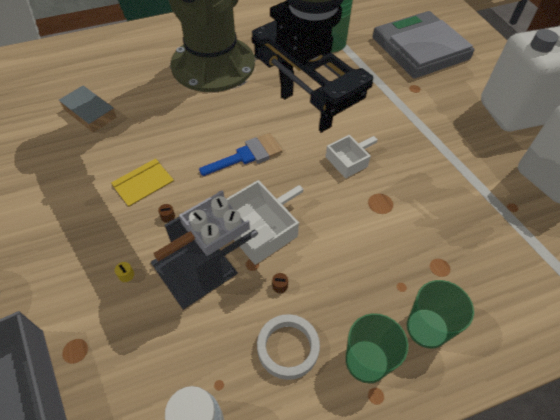

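The tub sits square under the mouth, at (262,220) in the image. Its centre is 43 mm in front and 1.5 mm sideways, and the tray is untouched. Next, the handle.

```bash
python3 - <<'E'
from h import *
arm.move_linear([*T(.13),.25],rot(d),feed=.2); arm.move_linear([*T(.13),.18],feed=.15)
c=cam("wrist"); W=cloud(c); cv2.imwrite('pics/w4.png',c['image']); z=W[...,2]
h=cv2.cvtColor(c['image'],cv2.COLOR_BGR2HSV); xy=W[...,:2]-mouth; a=xy@d; b=xy@e
k=(z>.107)&(z<.116)&(h[...,1]>90)&(a>.08)&(a<.18)&(abs(b)<.03)
print(k.sum(),np.percentile(a[k],[1,99]),np.percentile(b[k],[2,50,98]),np.median(z[k]),arm.current_time_s())
E
```

```text
1654 [0.09285993 0.16133459] [-0.00527417  0.00147899  0.00800987] 0.11093096184377821 13.3417
```

View pics/w4.png

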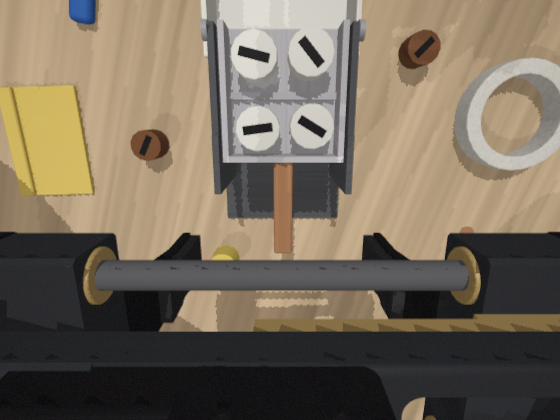

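The handle is at (284,205), central between the fingers (about 1 mm off). The plugs are in place. Grip and lift along the arc, to 0.45 first, then 0.62.

```bash
cat >> h.py <<'E'
def hp(th):
    return [*T(.13*np.cos(th)-.01*np.sin(th),.001), .095+.13*np.sin(th)+.01*np.cos(th)-.019]
E
python3 - <<'E'
from h import *
arm.move_linear(hp(0),feed=.1); arm.clamp(20); print(arm.current_finger_gap())
for th in [.08,.16,.24,.32,.39,.46,.52,.57,.62]:
    arm.move_linear(hp(th),feed=.06); print(th,arm.current_wrist_force().round(1))
arm.wait(.6)
c=cam("side"); cv2.imwrite('pics/s5.png',c['image'][130:330,190:440].repeat(3,0).repeat(3,1)); print(arm.current_finger_gap(),arm.current_time_s())
E
```

```text
0.013708027748814446
0.08 [ 2.6  0.5 -2.1]
0.16 [ 4.2  0.6 -1.6]
0.24 [ 4.3  0.1 -3.6]
0.32 [ 4.4  0.8 -2.5]
0.39 [ 5.2  1.3 -2.5]
0.46 [ 5.9  0.7 -2.4]
0.52 [ 6.9  0.7 -3.1]
0.57 [ 6.7  1.3 -1.7]
0.62 [ 5.9  1.6 -2.4]
0.013414325649058681 18.95
```

View pics/s5.png

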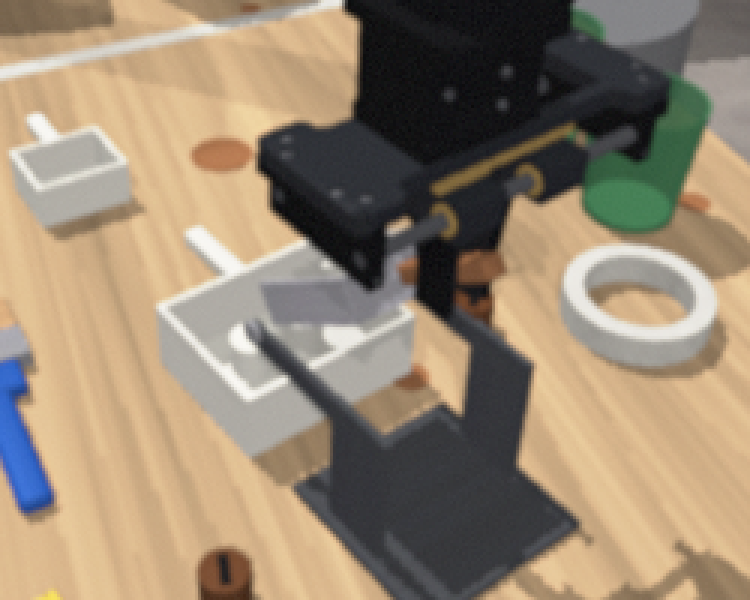

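Side view: two plugs appear to lie in the tub, at crop pixels (242,337) and (345,332), and the tray is up. A scene view before lowering will confirm it.

```bash
python3 - <<'E'
from h import *
c=cam("scene"); cv2.imwrite('pics/s6.png',c['image'][140:290,140:330].repeat(4,0).repeat(4,1))
E
```

```text
(no output)
```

View pics/s6.png

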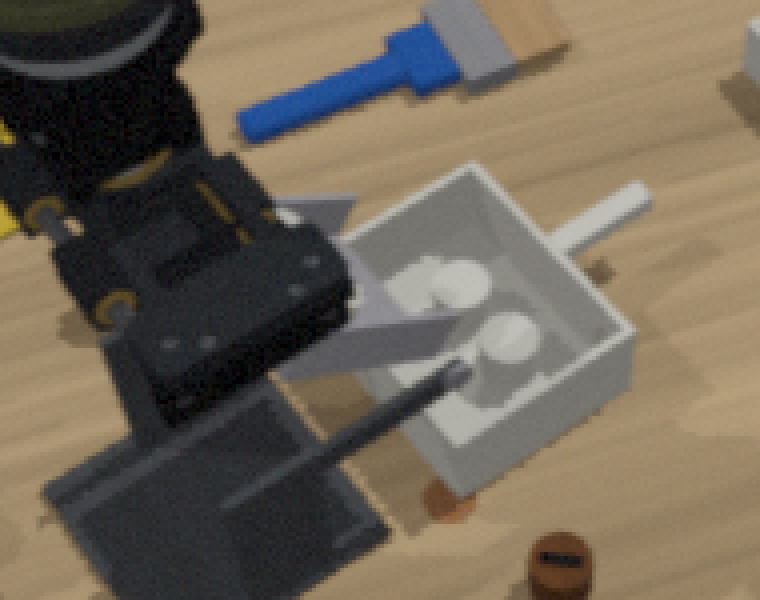

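Both front plugs are in the tub at (462,285) and (510,335), and the tray's front is empty. Lower it, release and retreat.

```bash
python3 - <<'E'
from h import *
for th in [.54,.46,.38,.3,.22,.14,.07,0]: arm.move_linear(hp(th),feed=.06)
print(arm.current_wrist_force().round(1))
arm.gripper_open(); p=hp(0)
arm.move_linear([p[0],p[1],.17],feed=.08); arm.move_linear([*T(.2),.28],feed=.2); arm.wait(.5)
c=cam("side"); W=cloud(c); z=W[...,2]; h=cv2.cvtColor(c['image'],cv2.COLOR_BGR2HSV)
xy=W[...,:2]-mouth; a=xy@d; b=xy@e
k=(z>.116)&(z<.126)&(h[...,1]<40)&(h[...,2]>170)&(a>0)&(a<.09)&(abs(b)<.05)
print('tray plugs',k.sum(),np.percentile(a[k],[2,98]),np.percentile(b[k],[2,98]),np.median(z[k]))
k=(h[...,1]>100)&(h[...,0]<20)&(a>.09)&(a<.17)&(abs(b)<.012)&(z>.08); print('handle top',np.median(z[k]))
cs=cam("scene"); cv2.imwrite('pics/s7.png',np.hstack([c['image'][130:310,215:405].repeat(2,0).repeat(2,1),cs['image'][140:320,140:330].repeat(2,0).repeat(2,1)])); print(arm.current_time_s())
E
```

```text
[4.8 4.2 4.1]
tray plugs 445 [0.01386838 0.08888652] [-0.04129948  0.04020097] 0.11951418458243412
handle top 0.10934602471879977
25.5
```

View pics/s7.png

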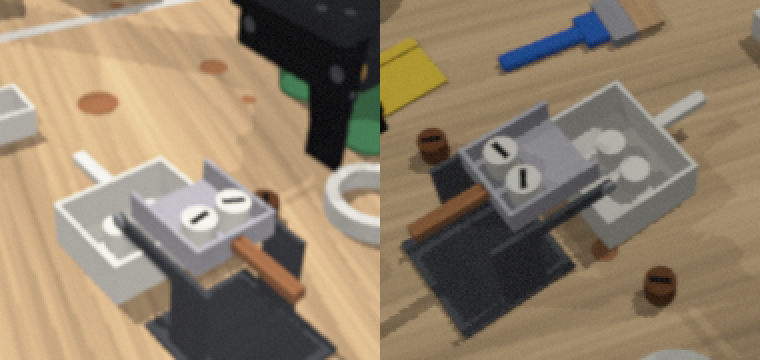

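The tray is flat. The back pair stand upright in it at (500,152) and (523,181), and the front pair are in the tub at (610,142) and (634,168). The arm is clear.

```bash
python3 -c "
from workcell import arm
print(arm.hand_in(), arm.current_time_s())"
```

```text
the job is handed in; nothing more can be done
the job is handed in; nothing more can be done
```

The job is done and handed in. The larger tub is under the tray's mouth with the front two plugs in it, and the tray is flat again with the back two behind its lip.

- **Tub:** I gripped it by its handle, carried it about 12 mm off the bench and set it down. It measured 43 mm in front of the mouth and 1.5 mm off to the side.
- **Tipping:** I raised the tray to about 0.62 rad and both front plugs slid off. I then lowered it and let go. The gripper only touched the two handles.
- **Last checks:** The handle top was at 109 mm, against about 111 mm when flat before. The side and scene pictures show two upright plugs in the tray and two in the tub, with the arm clear. My numeric plug check also picked up the tray's walls, so the plug count rests on the pictures.
- **Time and force:** The clock read 25.5 s before handing in, and the wrist force stayed below 10 N in every reading I took.

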